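Let the probe head down onto the flight controller board

ROBOT

A 6-joint arm with a two-finger parallel gripper is mounted at the origin on the work surface. World frame = base frame: x ahead of the robot, y to its left, z up, the work surface at z = 0. Lengths are in m, angles in rad, forces in N, time in s.
With the tool pointing down it reaches from about 0.425 to 0.95 m from the base axis. Payload 3.5 kg.
Tool frame: the origin (TCP) lies midway between the tips of the shut fingers; the grasp point (between the pads) lies 19 mm behind it; z points along the fingers, y is the line along which they close (so a half turn about z gives the same grasp; the last joint's range is limited). The gripper opens to 85 mm and grips with 20 to 120 N. Pads are 22 mm wide; open, the fingers measure 114 mm over their backs; the gripper's body (76 mm by 85 mm) begins 54 mm behind the grasp point. The pads swing forward as they close: fully open they stand 13 mm farther back than shut.
Start: joints at [-1.309, 0.286, 1.577, -0, 1.279, -0.15], TCP at [0.27, -0.619, 0.231] pointing down, gripper open.
Joint ranges: [-2.77, 2.77], [-0.9, 2.22], [0.21, 2.48], [-1.53, 4.67], [0.24, 2.81], [-2.84, 2.84]. Speed limits (rad/s): [2.79, 2.79, 3.14, 3.14, 3.14, 3.14].

INTERFACE

Orientations are given as a unit quaternion [x, y, z, w].
In Python, from plant import get_state, read_camera, ctrl gives the robot as it stands.
- The arm moves only by the shell command python3 -m crank 'ROWS' [FORCE]. ROWS is JSON, a list of rows, each a list of 3 entries, a list of its own where there are three numbers: the shift along the tool's x, y, z in mm, then the turn about the tool's z in degrees, then the closure in counts, from 0 (fully open) to 255 (shut). In form: [[[tx, ty, tz], yaw, claw], ...]. A call has 1 to 10 rows; each row is the pose to reach, as a shift and turn from the pose commanded when the call began, along the tool's axes at that moment; what a row does not reach only later rows make up. A row lasts 1/10 s, in which the tool goes at most 50 mm and 8.59 degrees, less where a joint would pass 70% of its speed; a pose out of reach is approached as far as the arm can. A call with a gripper value outside its range is refused whole. The fingers move at their own pace and stop on an object; FORCE is the grip in N (left out, the last holds). Time passes only in rows, so rows that repeat a pose let the fingers close. It gives the time, the measured TCP pose, the force, the opening and the grip force at its end, in the units of the state.
- get_state(): the state, without advancing time (a new reading comes with each control period).
- read_camera(name): name is "scene" or "side" or "wrist"; returns a dict with "frame" (480x640x3 uint8, blue, green, red), "range_z" (480x640 float32, m along the optical axis (not along the pixel's ray), 0 where there is no reading), "vfov" (degrees; the focal length in pixels is half the picture's height over the tangent of half this angle, whatever the lens; pixels are square), "cx", "cy" (the principal point, pixels), "origin" and "orientation" of the camera in the world. Camera axes: x right, y down, z forward; pixel columns grow to the right and rows downward; lengths in m; the calibration is good to about 2 mm. A picture is of the moment at which its call begins.
- ctrl.sign_off(): hands the job in; it is judged then, once.
The state is a dict: "time": time; "qpos": joint angles; "dq": joint speeds; "joint_efforts": joint torques, N m; "eef_pos": TCP position; "tcp_rot": TCP orientation; "contact_force": force on the tool from outside, world axes, zero at the start; "wrist_torque": the same for the moment, N m; "opening": opening from 0.0 (shut) to 1.0 (fully open); "finger_force": force on a finger pad.
Only numpy, scipy, OpenCV 4.12 (cv2) and the standard library are available. Lean on these libraries where they do the work, as an engineer would, in place of code of your own. Each camera call takes 0.05 s, during which the arm holds its last target. There are 200 camera calls.

TASK

On the test jig that holds the green circuit board, lift the winch pawl by pressing its round orange button down, and keep it lifted while the weight of the raised probe head turns the crank back and the head sinks slowly, by itself, all the way down to the board. Then let the button go so that the pawl drops back into the ratchet. Leave the head of the other jig, the one with the white tile, wound up.

Things in the scene. Friction and masses are not known exactly. Their poses are not given: they have to be found in the camera images.
- board_button (a point): Centre of the top face of the orange button (36 mm across, level, 122 mm above the bench) on the pawl's tail, jig with the green board; the point moves with it. Two alike grey jigs (110 x 250 mm, all below 145 mm), places may be swapped; button at one end, steel head over board or tile at the other, 185 mm apart. Pressed straight down: 18 mm to its stop, pawl clear from about 9 mm, hold at 16 mm.
- board_pawl (a joint): Angle of that pawl, rad: 0 lying in the ratchet, button up; grows as the button is pressed; clear of the teeth above about 0.15, stop at 0.30. Its pin lies 60 mm from the button's centre towards the head, 24 mm below the button's face. A spring (about 2 N at the button at first, 4 N at the stop) lifts the button again when let go.
- board_head (a joint): How far the probe head (steel, 44 mm square) over the green board (84 mm square) has sunk, m: 0 wound up, 0.0515 all the way down on the board. With the pawl held clear it sinks by its own weight at about 8 to 13 mm/s, slowed by a damper, so in 4 to 7 s, turning the crank back; if the pawl is let in early it stops within a tooth (6 mm).
- tile_head (a joint): The same for the head of the other jig, over the white ceramic tile (84 mm square), m: 0 wound up, which it must stay.

How it is judged:
On the way, in this order (a step that is already met when the one before it is completed fails the run):
1. the pawl of the green board's jig is lifted clear while its head is still well up (value of joint board_pawl above 0.12 rad and value of joint board_head below 0.04 m), for 0.2 s.
2. the head has sunk all the way down to the board (value of joint board_head above 0.048 m), for 0.2 s.
At the end, for the whole second after the job is handed in: The head over the green board is all the way down (within 3.5 mm of its lowest place), its pawl has dropped back into the ratchet (below 0.06 rad), and the head over the white tile is still wound up (sunk less than 4 mm) (value of joint board_head above 0.048 m and value of joint board_pawl below 0.06 rad and value of joint tile_head below 0.004 m); the robot touches nothing.
It fails at once if the head over the green board is forced down or drops faster than 30 mm/s (velocity of joint board_head above 0.03 m/s).
It fails at once if the head over the white tile is let down by 4 mm or more (value of joint tile_head above 0.004 m).
It also fails if it takes over 40 s, if anything falls off the work surface, if the arm or the gripper's body presses on something with over 40 N, if the wrist force passes 120 N, or if a joint passes its speed limit or range.

## Working session

There is one attempt and no reset: what is moved stays moved. The work goes in short steps, Python scripts to look and compute and a shell command to move; the robot and the scene stay as the last step left them, time stands still between calls to the robot, and variables do not carry over. Pictures are saved under pics/ and viewed, at most 10 in all, crops included, and the job is handed in when it is done.

```bash
mkdir -p pics; cat > h.py <<'E'
import numpy as np,cv2
from scipy.spatial.transform import Rotation as R
from plant import get_state, read_camera, ctrl
def cam(n):
    c=read_camera(n); c['f']=240/np.tan(np.radians(c['vfov'])/2); c['R']=R.from_quat(c['orientation']).as_matrix(); c['o']=np.array(c['origin']); return c
def ray(c,u,v): return c['R']@np.array([(u-c['cx'])/c['f'],(v-c['cy'])/c['f'],1])
def plane(c,u,v,z):
    d=ray(c,u,v); return c['o']+d*(z-c['o'][2])/d[2]
def depthpt(c,u,v): return c['o']+ray(c,u,v)*c['range_z'][int(v),int(u)]
def two(c1,p1,c2,p2):
    d1,d2=ray(c1,*p1),ray(c2,*p2); s=np.linalg.lstsq(np.c_[d1,-d2],c2['o']-c1['o'],rcond=None)[0]
    a,b=c1['o']+s[0]*d1,c2['o']+s[1]*d2; return (a+b)/2,np.linalg.norm(a-b)
def blobs(c,lo,hi,amin=40):
    m=cv2.inRange(cv2.cvtColor(c['frame'],cv2.COLOR_BGR2HSV),lo,hi); n,l,s,ce=cv2.connectedComponentsWithStats(m)
    return [(ce[i].round(1),s[i]) for i in range(1,n) if s[i,4]>amin]
E
python3 - <<'E'
from h import *
s=get_state(); print(s['eef_pos'],s['tcp_rot'],s['time'])
for n in ('scene','side'):
    c=cam(n); cv2.imwrite(f'pics/{n}0.png',c['frame'])
    print(n,c['o'],c['f'],c['cx'],c['cy'])
    for k,lo,hi in (('or',(5,150,120),(22,255,255)),('gr',(40,80,40),(85,255,255))):
        for ce,st in blobs(c,lo,hi): print(k,ce,st,depthpt(c,*ce))
E
```

```text
[ 0.27003593 -0.61791738  0.22994996] [ 9.78872145e-01  2.04469922e-01 -6.65381509e-05 -1.17097101e-03] 0.0
scene [ 1.04605415 -0.42795627  0.8254137 ] 527.9973485384338 321.1168589054486 237.47442126890206
or [394.  177.4] [386 171  17  14 178] [0.50818648 0.28179382 0.1209267 ]
or [235.9 258.7] [226 251  21  17 270] [ 0.47404437 -0.10344654  0.11852081]
gr [348.  261.4] [ 320  242   56   41 1150] [0.55578615 0.10576989 0.024804  ]
gr [613.4 257.6] [603 247  22  22 353] [0.91477109 0.5186113  0.03000324]
side [0.39424634 0.7753944  0.57925194] 592.4869599835316 311.42812976161144 230.0583004005999
or [501.   56.7] [ 477    0   47  104 2590] [ 0.07648997 -1.27172397 -0.01210102]
or [627.8  52.1] [616   3  24 108 507] [-0.31300815 -1.2705353   0.02684905]
or [631.6  66.7] [624  44  16  49 129] [-0.33815329 -1.27089559 -0.01919977]
or [635.8  99. ] [629  80  11  32 152] [-0.38152292 -1.26805324 -0.12470163]
or [419.  113.6] [ 388  101   64   25 1139] [ 0.34635769 -0.59822868  0.0347676 ]
or [ 85.8 139.8] [  26  129  117   24 1085] [ 1.94157224 -1.76224954 -0.69311467]
or [345.9 173.2] [336 167  21  14 221] [ 0.47101036 -0.09376056  0.12216405]
or [288.5 298.7] [285 293   8  13  82] [0.51280947 0.1891155  0.08026251]
or [144.5 300.9] [135 295  19  13 150] [0.73307636 0.15661963 0.01737208]
or [279.1 328.1] [264 315  31  27 672] [0.50348565 0.29028063 0.12202121]
gr [304.1  76.3] [290  70  28  14 361] [ 0.63107159 -0.61744491  0.10135988]
gr [297.5 290.4] [292 268  14  38 305] [0.51598773 0.10600095 0.02729841]
gr [258.5 282.8] [253 271  12  24 221] [0.57792265 0.09343456 0.02313479]
gr [250.2 298. ] [241 274  25  39 317] [0.56219305 0.19674422 0.08052788]
```

View pics/scene0.png

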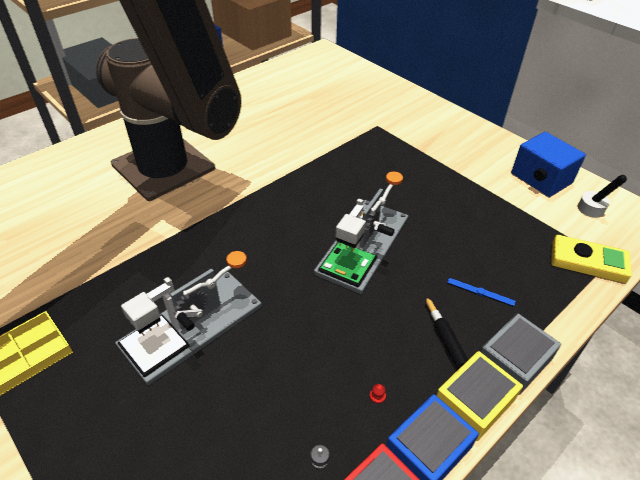

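View pics/side0.png

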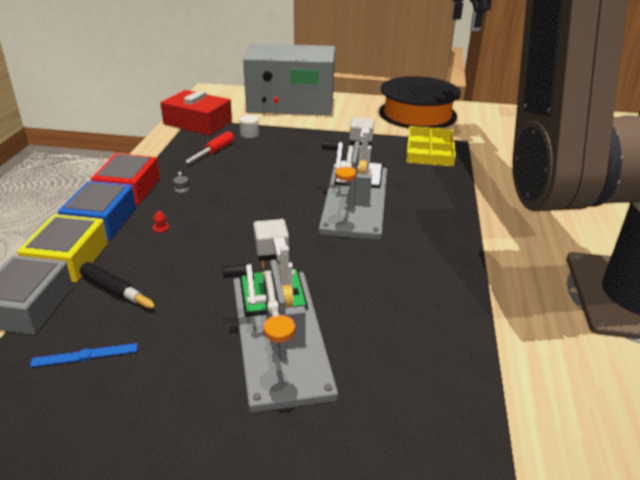

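The scene view shows the green board's jig in the centre, with its orange button at about (394,177) in the scene view and (279,328) in the side view. The white tile's jig is at the left, with its button at (236,259) in the scene view.

```bash
python3 - <<'E'
from h import *
a,b=cam('scene'),cam('side')
print('btn',two(a,(394,177.4),b,(279.1,328.1)),plane(a,394,177.4,.122),plane(b,279.1,328.1,.122))
print('board',plane(a,348,264,.025))
s=get_state();Rm=R.from_quat(s['tcp_rot']).as_matrix();p=np.array(s['eef_pos'])
for w in ([.50,-.15,.23],[.506,.286,.23]): print(Rm.T@(np.array(w)-p)*1000)
print(Rm.round(3),s['time'])
E
```

```text
btn (array([0.50494878, 0.2854541 , 0.11722376]), np.float64(0.0007767643367993916)) [0.50900593 0.28071251 0.122     ] [0.50349072 0.29025813 0.122     ]
board [0.56098926 0.10067418 0.025     ]
[ 398.0723031  -337.00497532    1.03353083]
[ 578.07683504 -734.15731571    1.65563031]
[[ 0.916  0.4   -0.   ]
 [ 0.4   -0.916  0.001]
 [ 0.    -0.001 -1.   ]] 0.2
```

```bash
python3 -m crank '[[[380,-320,0],0,255],[[380,-320,0],0,255],[[380,-320,0],0,255],[[380,-320,0],0,255],[[380,-320,0],0,255],[[380,-320,0],0,255],[[380,-320,0],0,255],[[380,-320,0],0,255],[[380,-320,0],0,255],[[380,-320,0],0,255]]' 40; python3 - <<'E'
from h import *
s=get_state();Rm=R.from_quat(s['tcp_rot']).as_matrix();p=np.array(s['eef_pos'])
print(Rm.T@(np.array([.506,.2855,.20])-p)*1000,s['qpos'],s['time'])
E
```

```text
time: 1.2
eef_pos: [0.4908, -0.171, 0.2314]
tcp_rot: [0.979, 0.205, 0.0, 0.0]
contact_force: [0.0, -0.1, 0.5]
opening: -0.001
finger_force: 0.0
[ 196.70196257 -412.27994068   31.3645887 ] [-5.30723842e-01 -5.95527741e-02  1.95436066e+00  1.01412077e-04
  1.24635971e+00  6.28049590e-01] 1.2
```

```bash
python3 -m crank '[[[197,-412,30],-82,255],[[197,-412,30],-82,255],[[197,-412,30],-82,255],[[197,-412,30],-82,255],[[197,-412,30],-82,255],[[197,-412,30],-82,255],[[197,-412,30],-82,255],[[197,-412,30],-82,255],[[197,-412,30],-82,255],[[197,-412,30],-82,255]]'; python3 - <<'E'
from h import *
s=get_state();Rm=R.from_quat(s['tcp_rot']).as_matrix();p=np.array(s['eef_pos'])
print(p,Rm.round(3),s['qpos'][5],s['time'])
c=cam('wrist');cv2.imwrite('pics/w1.png',c['frame'])
for ce,st in blobs(c,(5,150,120),(22,255,255)):
    q=plane(c,*ce,.12); print(ce,st,q,depthpt(c,*ce),Rm.T@(q-p)*1000)
E
```

```text
time: 2.2
eef_pos: [0.5049, 0.2877, 0.2006]
tcp_rot: [0.601, 0.799, 0.0, -0.001]
contact_force: [-0.5, -0.0, -0.1]
opening: 0.0
finger_force: 0.0
[0.50487955 0.28768856 0.20064845] [[-0.278  0.961 -0.001]
 [ 0.961  0.278  0.001]
 [ 0.001 -0.001 -1.   ]] 0.060452208678154755 2.2
[315.9 248.9] [ 291  225   50   49 1905] [0.50526324 0.28752568 0.12      ] [0.50505583 0.2882265  0.12211937] [-0.37533024  0.36680937 80.64782447]
[472.  370.1] [463 364  22  15  92] [0.65211371 0.2248461  0.12      ] [0.72997515 0.16192107 0.01722473] [-101.41570517  123.99766379   80.44052512]
[317.8 403.5] [314 401   9   6  44] [0.54430785 0.15938518 0.12      ] [0.56935708 0.07630658 0.02833623] [-134.31905146    2.24134073   80.46048373]
```

View pics/w1.png

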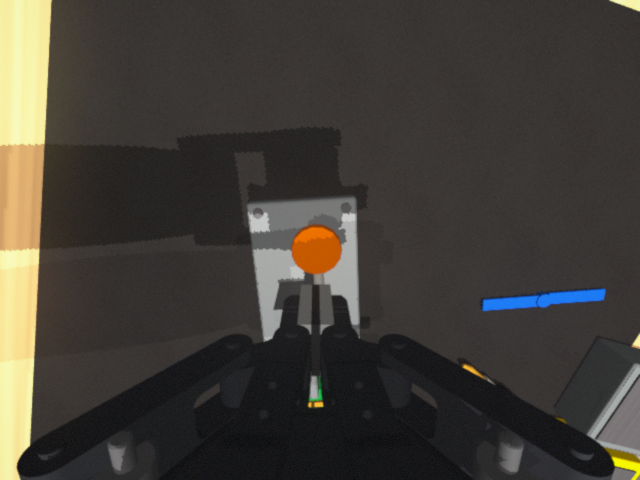

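The wrist view shows the orange button at (316,249), under 1 mm from the tool axis. The fingers straddle the jig axis and nothing is in the way, so I'll press.

```bash
python3 -m crank '[[[0,0,40],0,255],[[0,0,65],0,255],[[0,0,75],0,255],[[0,0,80],0,255],[[0,0,84],0,255],[[0,0,88],0,255],[[0,0,92],0,255],[[0,0,94],0,255],[[0,0,94],0,255],[[0,0,94],0,255]]'; python3 - <<'E'
from h import *
c=cam('side');cv2.imwrite('pics/s2.png',cv2.resize(c['frame'][130:430,130:430],(600,600)))
print(blobs(c,(5,150,120),(22,255,255)))
E
```

```text
time: 3.25
eef_pos: [0.5073, 0.2848, 0.1096]
tcp_rot: [0.605, 0.796, 0.003, 0.0]
contact_force: [-2.2, 4.2, 4.3]
opening: -0.003
finger_force: 2.9
[(array([573.3,  61.8]), array([ 526,    0,   98,  109, 5452], dtype=int32)), (array([624.4,  68.4]), array([ 604,    2,   36,  109, 1074], dtype=int32)), (array([506.9,  75.7]), array([ 477,   36,   57,   68, 2158], dtype=int32)), (array([635.8,  98.7]), array([630,  80,  10,  32, 166], dtype=int32)), (array([601.8,  98.8]), array([597,  87,  10,  22,  61], dtype=int32)), (array([429.5, 114.9]), array([406, 104,  46,  22, 744], dtype=int32)), (array([ 85.6, 140. ]), array([  26,  129,  117,   23, 1167], dtype=int32)), (array([345.4, 172.9]), array([335, 166,  22,  15, 234], dtype=int32)), (array([144.3, 300.9]), array([135, 295,  19,  13, 151], dtype=int32)), (array([279.9, 342.9]), array([265, 330,  31,  26, 527], dtype=int32))]
```

View pics/s2.png

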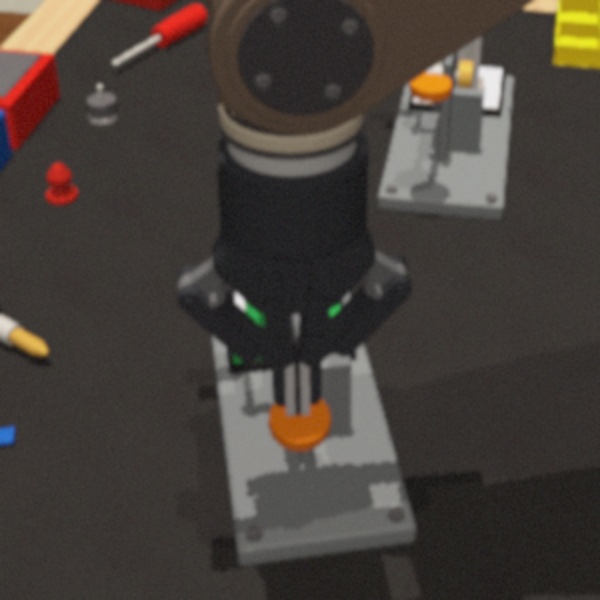

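The side view shows the shut fingertips resting on the orange button (crop pixel 300,420), which has been pushed down. I'll press a little deeper and hold.

```bash
python3 -m crank '[[[1,0,1],0,255],[[2,0,2],0,255],[[2,0,3],0,255],[[2,0,3],0,255],[[2,0,3],0,255]]'; python3 - <<'E'
from h import *
for i in range(3):
    c=cam('wrist');s=get_state();print(s['time'],s['eef_pos'],s['contact_force'],s['qpos'])
cv2.imwrite('pics/w2.png',c['frame'])
c=cam('scene');cv2.imwrite('pics/c2.png',cv2.resize(c['frame'][150:310,280:440],(600,600)))
E
```

```text
time: 3.8
eef_pos: [0.5071, 0.2854, 0.1066]
tcp_rot: [0.605, 0.797, 0.001, 0.001]
contact_force: [-2.7, 2.4, 10.5]
opening: -0.002
finger_force: 4.9
3.85 [0.50708601 0.28539864 0.10663921] [-1.69119331  1.06400598  8.5363908 ] [ 3.38619920e-01  2.16108701e-01  1.90522780e+00 -7.29977809e-04
  1.01635918e+00  6.68957830e-02]
3.9 [0.50709249 0.28539632 0.10663221] [-2.12171573  1.2128624   9.13806146] [ 3.38597380e-01  2.16134562e-01  1.90521141e+00 -6.89520639e-04
  1.01637024e+00  6.68603246e-02]
3.95 [0.50709079 0.28542358 0.10663759] [-2.30002714  1.22511088  9.43431201] [ 3.38642639e-01  2.16140767e-01  1.90519273e+00 -6.87926139e-04
  1.01636115e+00  6.68477743e-02]
```

View pics/c2.png

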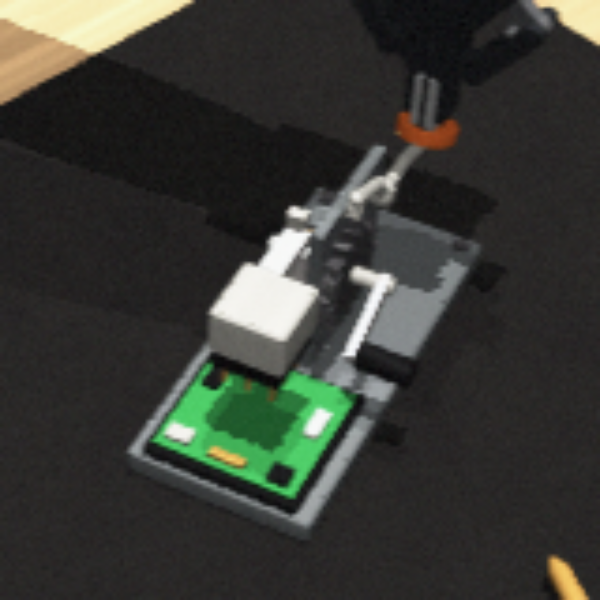

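The scene view shows the button pressed, with the white-grey head over the green board at crop (265,305), full image (351,231). I'll hold and track the head's height.

```bash
cat > t.py <<'E'
from h import *
c=cam('scene');s=get_state()
def top(u0,u1,v0,v1):
    vs,us=np.mgrid[v0:v1,u0:u1];P=np.array([depthpt(c,u,v) for u,v in zip(us.ravel(),vs.ravel())])
    f=c['frame'][v0:v1,u0:u1].reshape(-1,3).astype(int); k=(f.min(1)>140)&(np.ptp(f,axis=1)<40)
    return np.percentile(P[k,2],[10,50,90]).round(4) if k.any() else None
print(s['time'],s['eef_pos'].round(4) if hasattr(s['eef_pos'],'round') else s['eef_pos'],s['contact_force'],'board head z',top(335,366,218,262),'tile head z',top(120,160,290,325))
E
python3 t.py; python3 -m crank '[[[0,0,0],0,255],[[0,0,0],0,255],[[0,0,0],0,255],[[0,0,0],0,255],[[0,0,0],0,255],[[0,0,0],0,255],[[0,0,0],0,255],[[0,0,0],0,255],[[0,0,0],0,255],[[0,0,0],0,255]]' >/dev/null; python3 t.py;  python3 -m crank '[[[0,0,0],0,255],[[0,0,0],0,255],[[0,0,0],0,255],[[0,0,0],0,255],[[0,0,0],0,255],[[0,0,0],0,255],[[0,0,0],0,255],[[0,0,0],0,255],[[0,0,0],0,255],[[0,0,0],0,255]]'>/dev/null; python3 t.py
```

```text
4.05 [0.5071 0.2854 0.1067] [-1.42362225  1.19847888  9.36101632] board head z [0.1125 0.1143 0.1164] tile head z [0.1306 0.1326 0.1344]
5.1 [0.5071 0.2854 0.1067] [-2.14190604  1.44367269  9.60071984] board head z [0.0979 0.1003 0.1023] tile head z [0.1305 0.1325 0.1343]
6.15 [0.5071 0.2854 0.1067] [-2.09544759  1.99863471 10.06761817] board head z [0.0885 0.091  0.0927] tile head z [0.1305 0.1326 0.1344]
```

```bash
for i in 1 2 3; do python3 -m crank '[[[0,0,0],0,255],[[0,0,0],0,255],[[0,0,0],0,255],[[0,0,0],0,255],[[0,0,0],0,255],[[0,0,0],0,255],[[0,0,0],0,255],[[0,0,0],0,255],[[0,0,0],0,255],[[0,0,0],0,255]]' >/dev/null; python3 t.py; done
```

```text
7.2 [0.5071 0.2854 0.1066] [-1.94505305  0.96417223  9.27337269] board head z [0.0808 0.0844 0.0864] tile head z [0.1306 0.1327 0.1344]
8.25 [0.5071 0.2854 0.1066] [-1.4563287   1.16447578  8.94400715] board head z [0.0766 0.0806 0.0827] tile head z [0.1303 0.1326 0.1344]
9.3 [0.5071 0.2854 0.1067] [-2.04550365  2.07069849  9.94590854] board head z [0.0775 0.0807 0.0826] tile head z [0.1307 0.1327 0.1342]
```

The head has settled 52 mm below its wound-up height. I'll let the button up slowly, then rise clear.

```bash
python3 -m crank '[[[0,0,-3],0,255],[[0,0,-7],0,255],[[0,0,-11],0,255],[[0,0,-15],0,255],[[0,0,-20],0,255],[[0,0,-30],0,255],[[0,0,-50],0,255],[[0,0,-80],0,255],[[0,0,-80],0,255],[[0,0,-80],0,255]]'; python3 t.py; python3 - <<'E'
from h import *
c=cam('wrist')
for ce,st in blobs(c,(5,150,120),(22,255,255),500): print(ce,st,depthpt(c,*ce))
c=cam('scene');cv2.imwrite('pics/c3.png',cv2.resize(c['frame'][150:310,280:440],(600,600)))
E
```

```text
time: 10.3
eef_pos: [0.5055, 0.2853, 0.1851]
tcp_rot: [0.605, 0.797, 0.001, 0.0]
contact_force: [0.4, -0.3, -1.0]
opening: 0.001
finger_force: 0.0
10.35 [0.5048 0.285  0.1838] [-0.00687136 -0.08226694  0.78500027] board head z [0.0775 0.0807 0.0828] tile head z [0.1308 0.1326 0.1344]
[317.2 253.3] [ 291  227   54   54 2218] [0.5051251  0.28791946 0.12057333]
```

View pics/c3.png

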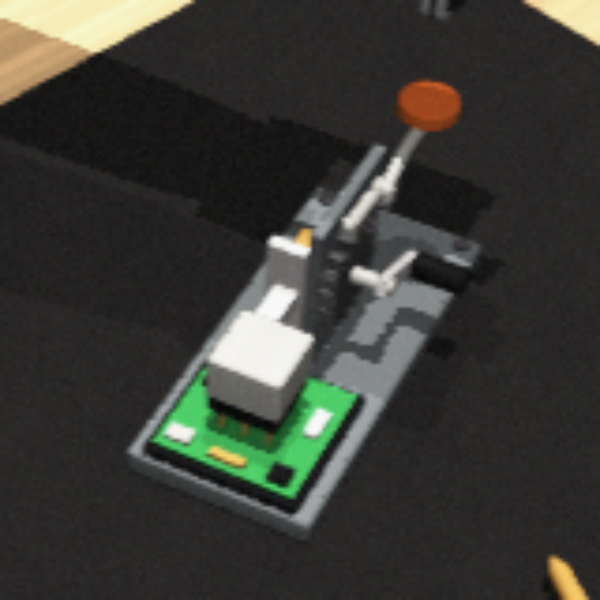

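The scene view shows the head down on the board, the button back up at crop (430,105) and the fingers clear of it. The button's height is back to about 121 mm, so the pawl is in.

```bash
python3 -c "
from plant import ctrl; print(ctrl.sign_off())"
```

```text
the job is handed in; nothing more can be done
None
```

The job is handed in: the head over the green board is all the way down (about 52 mm), its button is back up with the pawl in the ratchet, and the white tile's head is still wound up.

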